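Index the print carrier to the cure lamp and clamp it

ROBOT

A 6-joint arm with a two-finger parallel gripper is mounted at the origin on the work surface. World frame = base frame: x ahead of the robot, y to its left, z up, the work surface at z = 0. Lengths are in m, angles in rad, forces in N, time in s.
With the tool pointing down it reaches from about 0.35 to 0.85 m from the base axis. Payload 8.1 kg.
Tool frame: the origin (TCP) lies midway between the tips of the shut fingers; the grasp point (between the pads) lies 19 mm behind it; z points along the fingers, y is the direction in which the jaws open and shut (so a half turn about z gives the same grasp; the last joint's range is limited). The gripper opens to 93 mm and grips with 3 to 60 N. Pads are 15 mm wide; open, the fingers measure 128 mm over their backs; the gripper's body (75 mm by 188 mm) begins 65 mm behind the grasp point.
Start: joints at [-1.255, 0.13, 1.488, -0, 1.523, -0.085], TCP at [0.234, -0.552, 0.219] pointing down, gripper open.
Joint ranges: [-2.96, 2.96], [-0.89, 2.26], [0.02, 2.5], [-1.34, 4.48], [0, 2.73], [-2.66, 2.66]. Speed limits (rad/s): [2.39, 2.39, 2.79, 3.14, 3.14, 3.14].

INTERFACE

Orientations are given as a rotation vector (axis times angle).
In Python, from plant import robot gives the robot as it stands. The module is installed in compiled form; this text tells all that it offers.
- The arm moves only by the shell command python3 -m pendant 'ROWS' [FORCE]. ROWS is JSON, a list of rows, each an object with "translation": the shift along the tool's x, y, z in mm, a list of three; "twist": the turn, a rotation vector about the tool's x, y, z in rad, a list of three; "grip": the opening, from -1 (shut) to 1 (fully open). A call has exactly 10 rows; each row shifts and turns the pose as measured when the row begins, along the tool's axes as they then stand; what a row does not reach is not made up. A row lasts 1/10 s, in which the tool goes at most 50 mm and 8.59 degrees, less where a joint would pass 70% of its speed; a pose out of reach is approached as far as the arm can. A call is refused whole if a number of a shift passes 50 or a number of a turn 0.15, either way. A call with a gripper value outside its range is refused whole. The fingers move at their own pace and stop on an object; FORCE is the grip in N (left out, the last holds). Time passes only in rows, so rows that do not move let the fingers close, or fill a call up. It gives the time, the measured TCP pose, the force and the opening at its end, in the units of the state.
- robot.read_state(): the state, without advancing time (a new reading comes with each control period).
- robot.read_camera(name): name is "scene" or "side" or "wrist"; returns (picture, depth): 480x640x3 uint8, red, green, blue; 480x640 float32, m along the optical axis (not along the pixel's ray), 0 where there is no reading.
- robot.camera_info(name): a dict with "vertical_fov" (degrees; the focal length in pixels is half the picture's height over the tangent of half this angle, whatever the lens; pixels are square), "cx", "cy" (the principal point, pixels), "D" ([k1, k2, p1, p2, k3] as OpenCV has them; the pictures are not rectified), "cam_to_world" (4x4, takes a point from camera to world coordinates). Camera axes: x right, y up, looking along -z (the intrinsics and any distortion apply to the point x, -y, -z); pixel columns grow to the right and rows downward; lengths in m; the calibration is good to about 2 mm. A picture is of the moment at which its call begins: read the wrist's pose just before it. camera_info takes no time and is no camera call; for the wrist camera it gives the pose at the moment of the call.
- robot.close_job(): hands the job in, once; it reports no verdict.
The state is a dict: "t": time; "q": joint angles; "dq": joint speeds; "joint_torque": joint torques, N m; "tool_pos": TCP position; "orientation": TCP orientation; "force": force on the tool from outside, world axes, zero at the start; "wrist_torque": the same for the moment, N m; "opening": finger opening in m.
Only numpy, scipy, OpenCV 4.12 (cv2) and the standard library are available. Lean on these libraries where they do the work, as an engineer would, in place of code of your own. Each camera call takes 0.05 s, during which the arm holds its last target. There are 200 camera calls.

TASK

On the round indexing stand, pull up the spring plunger at the end of the carrier, swing the carrier to the very next hole on the cure lamp's side (away from the wash pot) and let the plunger snap fully home in it. Then push the clamp lever on top of the pivot clockwise, seen from above, right round to its stop. Do not push on the printed parts, do not disturb the loose things lying around, and leave go of everything.

Things in the scene. Friction and masses are not known exactly. Their poses are not given: they have to be found in the camera images.
- stand: Fixed round indexing stand: grey steel disc of 284 mm diameter, top face 24 mm above the table, on a dark foot 290 mm across. Origin on the table on the pivot axis; z up. With the carrier at 0 the carrier's bar points along the stand's -x. Holes of 11.5 mm lie every 30 degrees on a circle of radius 125 mm about the pivot; one is at the stand's -x.
- carrier (a joint): Angle (rad) of the carrier: a dark steel bar 34 mm wide, its top 42 mm above the table, from the pivot out to 147 mm, turning freely (light friction) about the vertical pivot when the plunger is out of its hole. 0 at the start hole; grows as the outer end swings towards the stand's +y. The neighbouring holes are at +0.524 and -0.524, the next at +-1.047; it stops at +-1.2.
- plunger (a joint): Lift (m) of the spring plunger along the vertical. 0: home, pin 10 mm deep in a hole. 0.010: the 9 mm round-ended pin is clear and rests on the disc's top face. Mechanical stop at 0.018. A spring pushes it down with 5 N at home and 9 N at 0.010; let go near or over a hole (within about 3 mm) it drops in and centres itself; let go elsewhere it rides on the disc and drops in when the carrier is pushed over a hole.
- plunger_knob (a point): Grip point of the plunger: centre of its round black knob on the outer end of the carrier, 125 mm from the pivot. Knob 25 mm across, 34 mm high in all (from 21 mm below this point, narrower there, to 13 mm above it). At home this point is 73 mm above the table and 31 mm above the bar's top; a 24 mm wide, 8 mm high steel collar lies on the bar beneath it. Turns about the pivot and lifts with the plunger.
- prints_mid (a point): Centre of the group of six off-white printed columns on a 54 x 54 mm silver plate, clipped to the carrier half-way along it, 66 mm from the pivot; the group reaches from 42 to 77 mm above the table. Not to be pushed on.
- clamp (a joint): Angle (rad) of the clamp lever on top of the pivot: grows clockwise seen from above, from 0 (loose) to its stop at 1.2 (clamped). It stays where it is left; about 1.5 N at the ball turns it. At 0 the lever points 60 degrees from the stand's +x towards its +y; at 1.2 it points 9 degrees from +x towards -y.
- clamp_ball (a point): Centre of the black ball, 24 mm across, at the lever's end: 70 mm from the pivot axis, 90 mm above the table. The 11 mm rod runs from it to the hub (30 mm across, 60 to 78 mm above the table).
- lamp_mid (a point): Fixed cure lamp: upright white tube in a thin wire cage on a black round foot 84 mm across, 154 mm high in all; this point is on its axis 90 mm above the table. It stands about 245 mm to one side (+y or -y of the stand) of the pivot and tells which way to swing.
- pot: Fixed open steel wash pot, 90 mm across, 100 mm high; stands on the side opposite to the lamp. Origin under its centre.
- bracket: Bystander, to be left alone: a small loose off-white L-bracket, 45 x 26 x 27 mm, near the stand's front left. Origin at the centre of its underside.
- scraper: Bystander, to be left alone: a flat scraper 180 mm long, lying near the stand's front right. Origin at the centre of its underside.
- gear: Bystander, to be left alone: a loose off-white printed gear, 50 mm across, 20 mm high. Origin at the centre of its underside.
- resin: Bystander, to be left alone: a grey bottle, 72 mm across, 170 mm high. Origin at the centre of its underside.
- caliper: Bystander, to be left alone: a sliding caliper, 170 mm long, lying flat. Origin at the centre of its underside.
- spare_plate: Bystander, to be left alone: a loose flat aluminium plate, 100 x 75 x 8 mm. Origin at the centre of its underside.
Mind the look-alikes: they are no part of the job. Leave any blue or green look-alike of the part that bears lamp_mid alone.

How it is judged:
By the outcome, as a careful person would: the job done as asked, in the order asked, and still so for the second after the job is handed in, with the robot touching nothing.
It also fails if it takes over 58 s, if anything falls off the work surface, if the arm or the gripper's body presses on something with over 40 N, if the wrist force passes 120 N, or if a joint passes its speed limit or range.

## Working session

There is one attempt and no reset: what is moved stays moved. The work goes in short steps, Python scripts to look and compute and a shell command to move; the robot and the scene stay as the last step left them, time stands still between calls to the robot, and variables do not carry over. Pictures are saved under pics/ and viewed, about 8 in all and at most 12, crops included, and the job is handed in when it is done.

```bash
mkdir -p pics; cat > h.py <<'E'
import numpy as np,cv2,pickle
from plant import robot
def grab(n):
    i=robot.camera_info(n); p,d=robot.read_camera(n)
    pickle.dump((i,p,d),open(f'{n}.pkl','wb')); return i,p,d
def load(n): return pickle.load(open(f'{n}.pkl','rb'))
def ray(i,u,v):
    f=240/np.tan(np.radians(i['vertical_fov'])/2)
    K=np.array([[f,0,i['cx']],[0,f,i['cy']],[0,0,1]])
    a=cv2.undistortPoints(np.array([[[u,v]]],float),K,np.array(i['D'],float))[0,0]
    T=np.array(i['cam_to_world']); return T[:3,3],T[:3,:3]@np.array([a[0],-a[1],-1.])
def onz(i,u,v,z):
    o,r=ray(i,u,v); return o+r*(z-o[2])/r[2]
def atd(i,u,v,d):
    o,r=ray(i,u,v); return o+r*d
def proj(i,P):
    f=240/np.tan(np.radians(i['vertical_fov'])/2)
    K=np.array([[f,0,i['cx']],[0,f,i['cy']],[0,0,1]])
    T=np.linalg.inv(np.array(i['cam_to_world'])); c=(T@np.append(P,1))[:3]*[1,-1,-1]
    return cv2.projectPoints(c[None],np.zeros(3),np.zeros(3),K,np.array(i['D'],float))[0].ravel()
E
python3 - <<'E'
from h import *
for n in ('scene','side'):
    i,p,d=grab(n); cv2.imwrite(f'pics/{n}0.png',p[...,::-1]); print(n,i)
s=robot.read_state(); print(s['tool_pos'],s['orientation'],s['force'],s['t'],s['opening'])
E
```

```text
scene {'vertical_fov': 46.82874811009783, 'cx': 315.2512202510917, 'cy': 233.72616879998424, 'D': array([-0.10566666,  0.        ,  0.        ,  0.        ,  0.        ]), 'cam_to_world': array([[ 0.63294167, -0.40608081,  0.65915341,  1.31834454],
       [ 0.77418739,  0.33674338, -0.53594569, -0.6257605 ],
       [-0.00432828,  0.84953062,  0.52752156,  0.72242353],
       [ 0.        ,  0.        ,  0.        ,  1.        ]])}
side {'vertical_fov': 51.76717420261639, 'cx': 316.45863369947676, 'cy': 235.60062745116576, 'D': array([-0.0103923,  0.       ,  0.       ,  0.       ,  0.       ]), 'cam_to_world': array([[-0.84833608,  0.4116253 , -0.33300226,  0.13859414],
       [-0.52934723, -0.64652653,  0.54935868,  0.70893549],
       [ 0.01083513,  0.64231461,  0.76636449,  1.02415419],
       [ 0.        ,  0.        ,  0.        ,  1.        ]])}
[ 0.23393296 -0.55196857  0.21769837] [-3.07715012e+00 -6.25018702e-01  3.49051014e-04] [-0.24349721 -0.41755982 -0.49892893] 0.1 0.09314461575929173
```

View pics/scene0.png

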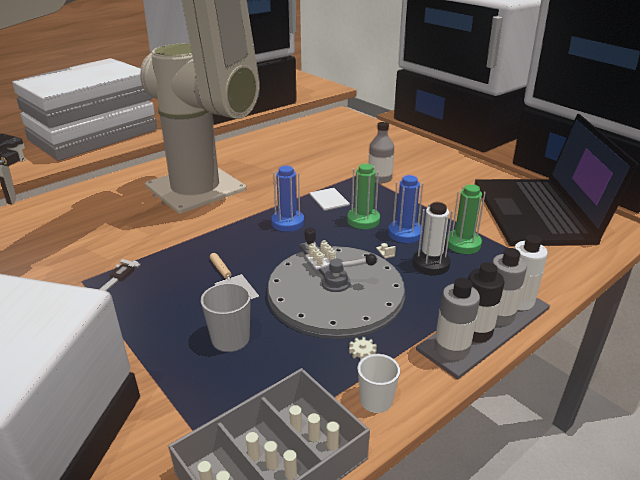

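View pics/side0.png

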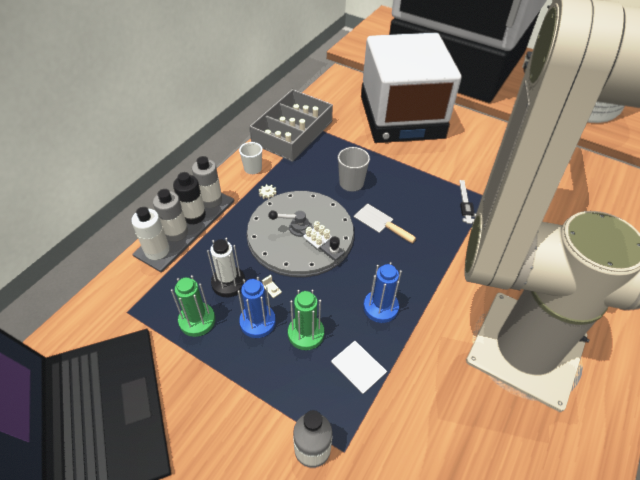

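The scene view shows the white lamp at (435,238), the pot at (228,317), the disc centre near (336,287), the knob at (310,236) and the ball at (371,259). In the side view they are the lamp (224,265), pot (353,170), knob (335,243) and ball (272,215). The blue and green lamps are the look-alikes. The only white tube on a black foot is the one at scene (435,238). I'll measure it all.

```bash
python3 - <<'E'
from h import *
pts={'knob':((310,236),(335,243)),'ball':((371,259),(272,215)),'lamp':((435,238),(224,265)),'pot':((228,317),(353,170)),'pivot':((336,270),(300,222))}
crops=[]
for n,k in (('scene',0),('side',1)):
    i,p,d=load(n)
    for nm,uv in pts.items():
        u,v=uv[k]; print(n,nm,atd(i,u,v,d[v,u]).round(3))
    # disc outline by height
    vv,uu=np.mgrid[0:480,0:640]
    f=240/np.tan(np.radians(i['vertical_fov'])/2)
    K=np.array([[f,0,i['cx']],[0,f,i['cy']],[0,0,1]])
    a=cv2.undistortPoints(np.stack([uu.ravel(),vv.ravel()],1)[:,None].astype(float),K,np.array(i['D']))[:,0]
    T=np.array(i['cam_to_world']); r=np.c_[a[:,0],-a[:,1],-np.ones(len(a))]@T[:3,:3].T
    W=T[:3,3]+r*d.ravel()[:,None]
    W=W.reshape(480,640,3); np.save(n+'W.npy',W)
    c=atd(i,*pts['pivot'][k],d[pts['pivot'][k][1],pts['pivot'][k][0]])
    m=(abs(W[...,2]-.024)<.006)&(np.hypot(W[...,0]-c[0],W[...,1]-c[1])<.17)&(d>0)
    xy=W[m][:,:2].astype(np.float32); (cc,rr)=cv2.minEnclosingCircle(xy); print('disc',cc,rr,m.sum(), np.median(W[m][:,2]))
    # dark blobs near
    g=p.max(2); reg=(g<60)&(np.hypot(W[...,0]-cc[0],W[...,1]-cc[1])<.16)&(W[...,2]>.055)&(d>0)
    nb,l,st,ce=cv2.connectedComponentsWithStats(reg.astype(np.uint8))
    for j in range(1,nb):
        if st[j,4]>20: q=W[l==j]; print('blob',ce[j].round(1),st[j],q.mean(0).round(4),q[:,2].min().round(3),q[:,2].max().round(3))
    u,v=map(int,proj(i,[cc[0],cc[1],.05])); c=p[max(0,v-100):v+80,u-120:u+140]; crops.append(cv2.resize(c,(780,540),interpolation=cv2.INTER_CUBIC)); print('crop origin',u-120,v-100)
cv2.imwrite('pics/crop_scene.png',crops[0][...,::-1]);cv2.imwrite('pics/crop_side.png',crops[1][...,::-1])
E
```

```text
scene knob [0.514 0.014 0.078]
scene ball [0.684 0.032 0.099]
scene lamp [0.703 0.207 0.087]
scene pot [ 0.643 -0.275  0.089]
scene pivot [ 0.636 -0.017  0.068]
disc (0.6440064907073975, -0.01607433147728443) 0.16268058121204376 7746 0.02579065149653864
blob [309.9 235.2] [305 228  11  16 136] [0.5096 0.0166 0.0773] 0.056 0.092
blob [370.4 259.6] [366 254  11  11  85] [0.6813 0.0335 0.096 ] 0.086 0.105
crop origin 218 179
side knob [0.496 0.032 0.085]
side ball [0.672 0.048 0.098]
side lamp [0.671 0.239 0.105]
side pot [ 0.587 -0.221  0.086]
side pivot [0.617 0.003 0.061]
disc (0.6260618567466736, 0.010896662250161171) 0.16238686442375183 5453 0.02301064922934093
blob [272.7 215.3] [269 212   8   7  38] [0.6717 0.0453 0.0946] 0.087 0.103
blob [334. 243.] [330 238   9  12  83] [0.5008 0.0273 0.0776] 0.056 0.088
crop origin 175 125
```

View pics/crop_scene.png

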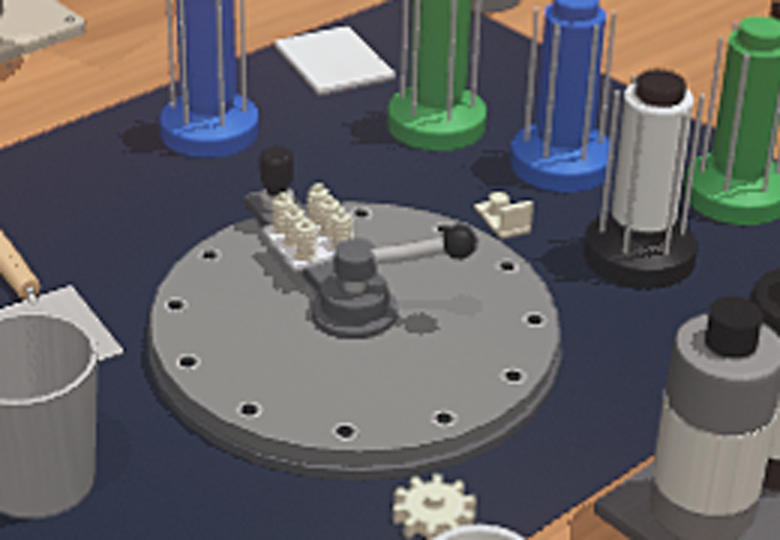

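View pics/crop_side.png

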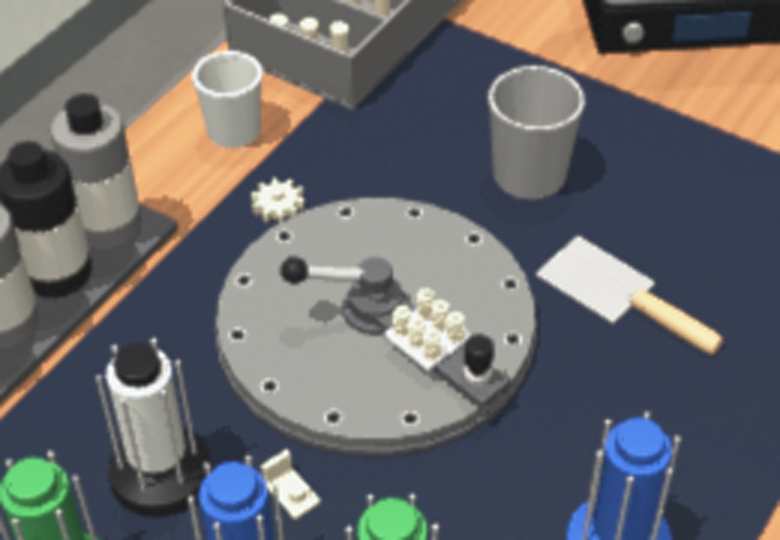

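Both crops confirm that the white lamp with the black foot stands on the +y side and the pot on the opposite side. Next I'll triangulate the points and fit the hole circle.

```bash
cat > fit.py <<'E'
from h import *
from scipy.optimize import least_squares
def tri(a,b):
    A=[];y=[]
    for n,(u,v) in (('scene',a),('side',b)):
        o,r=ray(load(n)[0],u,v); r=r/np.linalg.norm(r); M=np.eye(3)-np.outer(r,r); A.append(M); y.append(M@o)
    A=np.vstack(A);y=np.hstack(y); x=np.linalg.lstsq(A,y,rcond=None)[0]; return x.round(4), np.abs(A@x-y).max().round(4)
E
python3 - <<'E'
from fit import *
K=tri((309.9,235.2),(334,243)); B=tri((370.4,259.6),(272.7,215.3)); print('knob',K,'ball',B)
H={'scene':(np.array([[209,255],[175,304],[187,361],[249,409],[345,431],[444,418],[513,376],[534,319],[507,266],[362,213]]),(218,179)),
'side':(np.array([[345,212],[414,212],[474,239],[511,284],[512,339],[284,236],[244,280],[237,334],[269,385],[333,417],[410,417]]),(175,125))}
for n,(h,o) in H.items():
    i,p,d=load(n); pts=[]
    for u,v in h:
        u=u/3+o[0];v=v/3+o[1]
        g=p[int(v)-4:int(v)+6,int(u)-4:int(u)+6].astype(float).mean(2); w=np.clip(80-g,0,None); yy,xx=np.mgrid[0:10,0:10]
        if w.sum()>0: u=int(u)-4+(w*xx).sum()/w.sum(); v=int(v)-4+(w*yy).sum()/w.sum()
        pts.append(onz(i,u,v,.022)[:2])
    pts=np.array(pts)
    f=lambda c:np.hypot(*(pts-c[:2]).T)-c[2]
    s=least_squares(f,[.62,0,.125],loss='soft_l1',f_scale=.002); c=s.x
    ang=np.degrees(np.arctan2(pts[:,1]-c[1],pts[:,0]-c[0])); ph=np.degrees(np.angle(np.exp(1j*np.radians(ang*12)).mean()))/12
    print(n,c.round(4),'res',(f(c)*1000).round(1),'phase mod30',ph.round(2),'knobdir',np.degrees(np.arctan2(K[0][1]-c[1],K[0][0]-c[0])).round(1),'r',np.hypot(*(K[0][:2]-c[:2])).round(4),'ball',np.degrees(np.arctan2(B[0][1]-c[1],B[0][0]-c[0])).round(1))
for nm,a,b in (('lamp top',(439,209),(221,244)),):print(nm,tri(a,b))
for n in('scene','side'):
    i,p,d=load(n); W=np.load(n+'W.npy'); hsv=cv2.cvtColor(p,cv2.COLOR_RGB2HSV)
    for nm,lo,hi in(('blue',105,125),('green',50,80)):
        m=(hsv[...,0]>lo)&(hsv[...,0]<hi)&(hsv[...,1]>150)&(hsv[...,2]>70)&(d>0)&(W[...,2]>.05)
        nb,l,st,ce=cv2.connectedComponentsWithStats(m.astype(np.uint8))
        for j in range(1,nb):
            if st[j,4]>80:q=W[l==j];print(n,nm,ce[j].round(),q.mean(0).round(3),q[:,2].max().round(3))
E
```

```text
knob (array([0.5028, 0.0226, 0.0716]), np.float64(0.0003)) ball (array([0.6747, 0.041 , 0.089 ]), np.float64(0.0003))
scene [ 0.6205 -0.0039  0.1266] res [-0.8 -0.3  0.4  0.6  0.1 -0.2 -0.6 -0.9  1.8  0.1] phase mod30 -13.56 knobdir 167.3 r 0.1206 ball 39.6
side [ 0.628  -0.0144  0.1289] res [-1.7  8.6  1.7 -2.7 -2.9  1.9 -3.5 -1.   0.2  2.   1. ] phase mod30 -13.46 knobdir 163.6 r 0.1305 ball 49.9
lamp top (array([0.6907, 0.2203, 0.1487]), np.float64(0.0018))
scene blue [412. 181.] [0.569 0.271 0.152] 0.16
side blue [386. 283.] [0.33  0.096 0.121] 0.158
side blue [253. 298.] [0.552 0.284 0.124] 0.158
```

```bash
python3 - <<'E'
from fit import *
print('green near',tri((365,170),(306,298)),'blueL',tri((286,172),(388,271)),'blueM',tri((409,182),(252,285)),'green far',tri((470,190),(187,285)),'resin',tri((383,127),(313,420)))
c,s=np.cos,np.sin
P=np.array([.6245,-.008])
for a in(166.5,136.5):
    k=P+.125*np.array([c(np.radians(a)),s(np.radians(a))]);print(a,k.round(4))
    for n in('scene','side'):print(n,proj(load(n)[0],[*k,.024]).round(1))
E
```

```text
green near (array([0.4486, 0.2368, 0.1466]), np.float64(0.0005)) blueL (array([0.3349, 0.0827, 0.1468]), np.float64(0.0008)) blueM (array([0.5626, 0.2705, 0.1473]), np.float64(0.0002)) green far (array([0.6793, 0.3456, 0.1485]), np.float64(0.0005)) resin (array([0.2983, 0.4488, 0.1611]), np.float64(0.0008))
166.5 [0.503  0.0212]
scene [309.8 253.4]
side [333.7 254.3]
136.5 [0.5338 0.078 ]
scene [337.8 250.3]
side [311.6 264.1]
```

```bash
python3 -m pendant '[{"translation":[35,-31,0],"twist":[0,0,0],"grip":1},{"translation":[35,-31,0],"twist":[0,0,0],"grip":1},{"translation":[35,-31,0],"twist":[0,0,0],"grip":1},{"translation":[35,-31,0],"twist":[0,0,0],"grip":1},{"translation":[35,-31,0],"twist":[0,0,0],"grip":1},{"translation":[35,-31,0],"twist":[0,0,0],"grip":1},{"translation":[35,-31,0],"twist":[0,0,0],"grip":1},{"translation":[35,-31,0],"twist":[0,0,0],"grip":1},{"translation":[35,-31,0],"twist":[0,0,0],"grip":1},{"translation":[35,-31,0],"twist":[0,0,0],"grip":1}]' 20
python3 -m pendant '[{"translation":[0,0,0],"twist":[0,0,-0.14],"grip":1},{"translation":[0,0,0],"twist":[0,0,-0.14],"grip":1},{"translation":[0,0,0],"twist":[0,0,-0.14],"grip":1},{"translation":[0,0,0],"twist":[0,0,-0.14],"grip":1},{"translation":[0,0,0],"twist":[0,0,-0.14],"grip":1},{"translation":[0,0,0],"twist":[0,0,-0.14],"grip":1},{"translation":[0,0,0],"twist":[0,0,-0.14],"grip":1},{"translation":[0,0,0],"twist":[0,0,-0.14],"grip":1},{"translation":[0,0,0],"twist":[0,0,-0.14],"grip":1},{"translation":[0,0,0],"twist":[0,0,-0.14],"grip":1}]'
cat > go.py <<'E'
from h import *
import sys
from scipy.spatial.transform import Rotation as R
# usage: x y z heading -> shift in tool mm, twist about z to a straight-down pose
s=robot.read_state(); r=R.from_rotvec(s['orientation']); M=r.as_matrix()
hd=np.degrees(np.arctan2(M[1,0],M[0,0]))
print('t',round(s['t'],2),'pos',np.round(s['tool_pos'],4),'hd',hd.round(2),'z',M[:,2].round(3),'F',np.round(s['force'],1),'open',round(s['opening'],4),'q6',round(s['q'][5],2))
if len(sys.argv)>1:
    x,y,z,h=map(float,sys.argv[1:5]); h=np.radians(h)
    T=np.array([[np.cos(h),np.sin(h),0],[np.sin(h),-np.cos(h),0],[0,0,-1]])
    d=np.array([x,y,z])-s['tool_pos']
    print('shift now-axes mm',(M.T@d*1000).round(1),'shift target-axes',(T.T@d*1000).round(1),'twist',R.from_matrix(M.T@T).as_rotvec().round(3))
E
python3 go.py .503 .0215 .19 166.5
```

```text
t: 1.1
tool_pos: [0.4374, -0.1175, 0.2129]
orientation: [-3.074, -0.607, 0.005]
force: [-0.1, -0.3, 0.3]
opening: 0.093
t: 2.1
tool_pos: [0.4371, -0.1077, 0.2087]
orientation: [-1.877, -2.498, -0.005]
force: [0.2, -0.5, 1.3]
opening: 0.0931
t 2.1 pos [ 0.4371 -0.1077  0.2087] hd 106.15 z [-0.012  0.013 -1.   ] F [ 0.2 -0.5  1.3] open 0.0931 q6 -0.64
shift now-axes mm [105.5  99.4  19.5] shift target-axes [-33.9 141.   18.7] twist [ 1.000e-03 -1.800e-02 -1.053e+00]
```

```bash
python3 -m pendant '[{"translation":[0,0,0],"twist":[0,0,-0.14],"grip":1},{"translation":[0,0,0],"twist":[0,0,-0.14],"grip":1},{"translation":[0,0,0],"twist":[0,0,-0.14],"grip":1},{"translation":[0,0,0],"twist":[0,0,-0.14],"grip":1},{"translation":[0,0,0],"twist":[0,0,-0.14],"grip":1},{"translation":[0,0,0],"twist":[0,0,-0.14],"grip":1},{"translation":[0,0,0],"twist":[0,0,-0.14],"grip":1},{"translation":[-11,45,0],"twist":[0,0,-0.05],"grip":1},{"translation":[-11,45,0],"twist":[0,0,0],"grip":1},{"translation":[-10,42,0],"twist":[0,0,0],"grip":1}]'
python3 go.py .503 .0215 .13 166.5
```

```text
t: 3.1
tool_pos: [0.4961, 0.0124, 0.2052]
orientation: [-0.339, -3.103, -0.017]
force: [0.9, -0.3, -0.4]
opening: 0.093
t 3.1 pos [0.4961 0.0124 0.2052] hd 167.52 z [-0.019  0.013 -1.   ] F [ 0.9 -0.3 -0.4] open 0.093 q6 -1.44
shift now-axes mm [-6.3  9.7 75.2] shift target-axes [-4.6 10.5 75.2] twist [ 0.008 -0.021  0.018]
```

```bash
python3 -m pendant '[{"translation":[-6,10,0],"twist":[0.008,-0.02,0.018],"grip":1},{"translation":[0,0,25],"twist":[0,0,0],"grip":1},{"translation":[0,0,25],"twist":[0,0,0],"grip":1},{"translation":[0,0,15],"twist":[0,0,0],"grip":1},{"translation":[0,0,0],"twist":[0,0,0],"grip":1},{"translation":[0,0,0],"twist":[0,0,0],"grip":1},{"translation":[0,0,0],"twist":[0,0,0],"grip":1},{"translation":[0,0,0],"twist":[0,0,0],"grip":1},{"translation":[0,0,0],"twist":[0,0,0],"grip":1},{"translation":[0,0,0],"twist":[0,0,0],"grip":1}]'
python3 go.py .503 .0215 .057 166.5
python3 - <<'E'
from h import *
i,p,d=grab('wrist'); cv2.imwrite('pics/wrist0.png',p[...,::-1])
print(np.round(i['cam_to_world'],3),proj(i,[.503,.0215,.086]),proj(i,[.5338,.078,.024]))
E
```

```text
t: 4.1
tool_pos: [0.5066, 0.0274, 0.1399]
orientation: [0.359, 3.119, 0.003]
force: [-0.3, -0.7, -0.2]
opening: 0.0929
t 4.1 pos [0.5066 0.0274 0.1399] hd 166.86 z [ 0.002  0.002 -1.   ] F [-0.3 -0.7 -0.2] open 0.0929 q6 -1.39
shift now-axes mm [ 2.3 -6.7 82.9] shift target-axes [ 2.1 -6.6 82.9] twist [0.002 0.001 0.006]
[[ 0.227 -0.936 -0.27   0.431]
 [ 0.974  0.219  0.06   0.045]
 [ 0.003 -0.277  0.961  0.306]
 [ 0.     0.     0.     1.   ]] [300.50782769 251.43993598] [375.84533478 246.90700344]
```

View pics/wrist0.png

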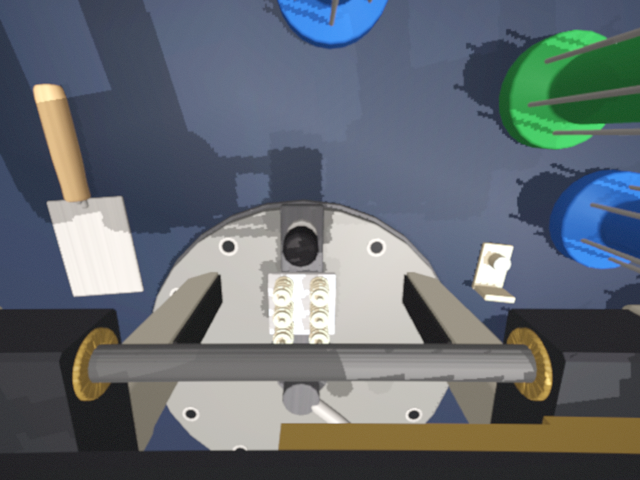

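The wrist view shows the knob at (301,246) and the target hole at (376,247). The hole matches its prediction within 1 px and the knob lies about 2 mm further out. The fingers have room on both sides of the bar, so I go down.

```bash
python3 -m pendant '[{"translation":[3,-6,0],"twist":[0,0,0],"grip":1},{"translation":[0,0,0],"twist":[0,0,0],"grip":1},{"translation":[0,0,25],"twist":[0,0,0],"grip":1},{"translation":[0,0,25],"twist":[0,0,0],"grip":1},{"translation":[0,0,20],"twist":[0,0,0],"grip":1},{"translation":[0,0,8],"twist":[0,0,0],"grip":1},{"translation":[0,0,0],"twist":[0,0,0],"grip":1},{"translation":[0,0,0],"twist":[0,0,0],"grip":1},{"translation":[0,0,0],"twist":[0,0,0],"grip":1},{"translation":[0,0,0],"twist":[0,0,0],"grip":1}]'
python3 go.py .502 .0215 .057 166.5
```

```text
t: 5.15
tool_pos: [0.5052, 0.0209, 0.0645]
orientation: [0.36, 3.111, 0.004]
force: [0.0, 0.3, 1.0]
opening: 0.093
t 5.15 pos [0.5052 0.0209 0.0645] hd 166.8 z [ 0.01   0.001 -1.   ] F [0.  0.3 1. ] open 0.093 q6 -1.4
shift now-axes mm [ 3.4 -0.2  7.4] shift target-axes [ 3.3 -0.2  7.5] twist [0.003 0.009 0.005]
```

```bash
python3 -m pendant '[{"translation":[3,0,7],"twist":[0,0.01,0],"grip":1},{"translation":[0,0,0],"twist":[0,0,0],"grip":1},{"translation":[0,0,0],"twist":[0,0,0],"grip":-1},{"translation":[0,0,0],"twist":[0,0,0],"grip":-1},{"translation":[0,0,0],"twist":[0,0,0],"grip":-1},{"translation":[0,0,0],"twist":[0,0,0],"grip":-1},{"translation":[0,0,0],"twist":[0,0,0],"grip":-1},{"translation":[0,0,0],"twist":[0,0,0],"grip":-1},{"translation":[0,0,0],"twist":[0,0,0],"grip":-1},{"translation":[0,0,0],"twist":[0,0,0],"grip":-1}]' 35
python3 go.py .502 .0215 .071 166.5
```

```text
t: 6.15
tool_pos: [0.5036, 0.0216, 0.0588]
orientation: [0.361, 3.119, 0.006]
force: [0.4, -0.5, -0.6]
opening: 0.0335
t 6.15 pos [0.5036 0.0216 0.0588] hd 166.81 z [ 0.002  0.004 -1.   ] F [ 0.4 -0.5 -0.6] open 0.0335 q6 -1.4
shift now-axes mm [  1.5  -0.4 -12.2] shift target-axes [  1.5  -0.5 -12.2] twist [0.004 0.001 0.005]
```

Fingers are still closing (33 mm); I'll wait half a second, then lift.

```bash
python3 -m pendant '[{"translation":[0,0,0],"twist":[0,0,0],"grip":-1},{"translation":[0,0,0],"twist":[0,0,0],"grip":-1},{"translation":[0,0,0],"twist":[0,0,0],"grip":-1},{"translation":[0,0,0],"twist":[0,0,0],"grip":-1},{"translation":[0,0,-4],"twist":[0,0,0],"grip":-1},{"translation":[0,0,-4],"twist":[0,0,0],"grip":-1},{"translation":[0,0,-4],"twist":[0,0,0],"grip":-1},{"translation":[0,0,-2],"twist":[0,0,0],"grip":-1},{"translation":[0,0,0],"twist":[0,0,0],"grip":-1},{"translation":[0,0,0],"twist":[0,0,0],"grip":-1}]' 35
python3 go.py .502 .0215 .0725 166.5
```

```text
t: 7.15
tool_pos: [0.5032, 0.0213, 0.0716]
orientation: [0.361, 3.119, 0.005]
force: [4.9, -0.9, -10.2]
opening: 0.0241
t 7.15 pos [0.5032 0.0213 0.0716] hd 166.79 z [ 0.002  0.003 -1.   ] F [  4.9  -0.9 -10.2] open 0.0241 q6 -1.4
shift now-axes mm [ 1.3 -0.1 -0.9] shift target-axes [ 1.3 -0.1 -0.9] twist [0.004 0.001 0.005]
```

The lift is 12.8 mm and the pull is 10 N, which matches the spring, so the pin is clear. Now I swing on the arc.

```bash
python3 -m pendant '[{"translation":[-0.5,10.9,0],"twist":[0,0,0.087],"grip":-1},{"translation":[-0.5,10.9,0],"twist":[0,0,0.087],"grip":-1},{"translation":[-0.5,10.9,0],"twist":[0,0,0.087],"grip":-1},{"translation":[0,0,0],"twist":[0,0,0],"grip":-1},{"translation":[0,0,0],"twist":[0,0,0],"grip":-1},{"translation":[0,0,0],"twist":[0,0,0],"grip":-1},{"translation":[0,0,0],"twist":[0,0,0],"grip":-1},{"translation":[0,0,0],"twist":[0,0,0],"grip":-1},{"translation":[0,0,0],"twist":[0,0,0],"grip":-1},{"translation":[0,0,0],"twist":[0,0,0],"grip":-1}]' 35
python3 go.py .5338 .078 .0725 136.5
```

```text
t: 8.15
tool_pos: [0.5153, 0.0517, 0.0691]
orientation: [0.779, 3.042, 0.002]
force: [4.2, -1.1, -10.1]
opening: 0.0241
t 8.15 pos [0.5153 0.0517 0.0691] hd 151.27 z [ 0.002  0.001 -1.   ] F [  4.2  -1.1 -10.1] open 0.0241 q6 -1.07
shift now-axes mm [-3.6 32.  -3.3] shift target-axes [ 4.7 31.8 -3.4] twist [0.002 0.001 0.258]
```

```bash
python3 -m pendant '[{"translation":[-0.5,0,-3],"twist":[0,0,0],"grip":-1},{"translation":[-0.5,10.8,-0.5],"twist":[0,0,0.087],"grip":-1},{"translation":[-0.5,10.8,-0.5],"twist":[0,0,0.087],"grip":-1},{"translation":[-0.5,10.8,-0.5],"twist":[0,0,0.085],"grip":-1},{"translation":[0,0,0],"twist":[0,0,0],"grip":-1},{"translation":[0,0,0],"twist":[0,0,0],"grip":-1},{"translation":[0,0,0],"twist":[0,0,0],"grip":-1},{"translation":[0,0,0],"twist":[0,0,0],"grip":-1},{"translation":[0,0,0],"twist":[0,0,0],"grip":-1},{"translation":[0,0,0],"twist":[0,0,0],"grip":-1}]' 35
python3 go.py .5338 .078 .0725 136.5
```

```text
t: 9.15
tool_pos: [0.5344, 0.0776, 0.0712]
orientation: [-1.178, -2.912, 0.003]
force: [5.9, -0.9, -9.4]
opening: 0.024
t 9.15 pos [0.5344 0.0776 0.0712] hd 135.93 z [-0.001 -0.001 -1.   ] F [ 5.9 -0.9 -9.4] open 0.024 q6 -0.75
shift now-axes mm [ 0.8 -0.1 -1.3] shift target-axes [ 0.8 -0.1 -1.3] twist [-0.002  0.    -0.01 ]
```

```bash
python3 -m pendant '[{"translation":[0.5,0,4],"twist":[0,0,0],"grip":-1},{"translation":[0,0,4],"twist":[0,0,0],"grip":-1},{"translation":[0,0,2],"twist":[0,0,0],"grip":-1},{"translation":[0,0,0],"twist":[0,0,0],"grip":-1},{"translation":[0,0,0],"twist":[0,0,0],"grip":-1},{"translation":[0,0,0],"twist":[0,0,0],"grip":-1},{"translation":[0,0,0],"twist":[0,0,0],"grip":-1},{"translation":[0,0,0],"twist":[0,0,0],"grip":-1},{"translation":[0,0,0],"twist":[0,0,0],"grip":-1},{"translation":[0,0,0],"twist":[0,0,0],"grip":-1}]' 35
python3 go.py .5338 .078 .0588 136.5
```

```text
t: 10.15
tool_pos: [0.5347, 0.0778, 0.0617]
orientation: [1.177, 2.912, -0.002]
force: [2.4, -0.7, -7.3]
opening: 0.0237
t 10.15 pos [0.5347 0.0778 0.0617] hd 135.96 z [ 0.    -0.002 -1.   ] F [ 2.4 -0.7 -7.3] open 0.0237 q6 -0.75
shift now-axes mm [ 0.8 -0.5  2.9] shift target-axes [ 0.8 -0.5  2.9] twist [-0.001  0.001 -0.009]
```

The spring is still pulling down at 7 N with the pin below the disc face, so it is in the hole. Release and back off upward.

```bash
python3 -m pendant '[{"translation":[0,0,0],"twist":[0,0,0],"grip":1},{"translation":[0,0,0],"twist":[0,0,0],"grip":1},{"translation":[0,0,0],"twist":[0,0,0],"grip":1},{"translation":[0,0,0],"twist":[0,0,0],"grip":1},{"translation":[0,0,0],"twist":[0,0,0],"grip":1},{"translation":[0,0,-25],"twist":[0,0,0],"grip":1},{"translation":[0,0,-40],"twist":[0,0,0],"grip":1},{"translation":[0,0,-40],"twist":[0,0,0],"grip":1},{"translation":[0,0,0],"twist":[0,0,0],"grip":1},{"translation":[0,0,0],"twist":[0,0,0],"grip":-1}]' 35
python3 go.py
python3 - <<'E'
from fit import *
i,p,d=grab('wrist'); cv2.imwrite('pics/wrist1.png',p[...,::-1])
for z in(.086,.096): print(proj(i,[.5338,.078,z]))
E
```

```text
t: 11.15
tool_pos: [0.5333, 0.0784, 0.1712]
orientation: [-1.178, -2.91, 0.003]
force: [-0.4, 0.4, -0.4]
opening: 0.0881
t 11.15 pos [0.5333 0.0784 0.1712] hd 135.92 z [-0.003 -0.001 -1.   ] F [-0.4  0.4 -0.4] open 0.0881 q6 -0.75
[311.70998528 242.28996872]
[311.68588755 246.35325235]
```

View pics/wrist1.png

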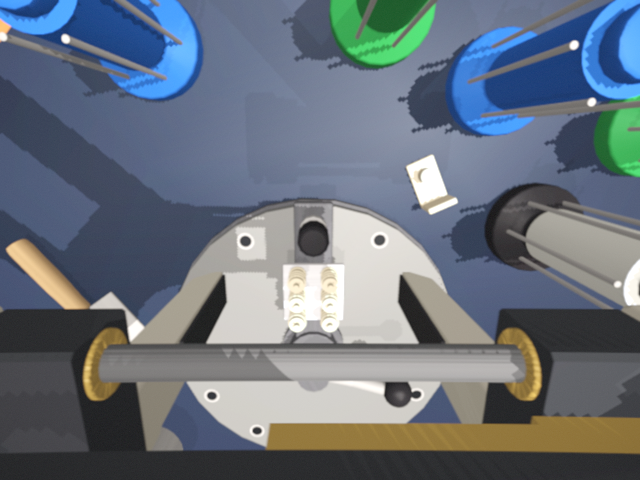

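Wrist view: the knob is at (313,238) with the carrier over the intended hole. One empty hole shows on each side, at (246,241) and (380,240), as it should. The bracket is untouched and the ball is at (398,393). I'll check the plunger height from depth, close the fingers and move beside the ball, on its counter-clockwise side.

```bash
python3 - <<'E'
from fit import *
i,p,d=load('wrist'); print('knob top',atd(i,313,235,np.median(d[230:240,308:318])).round(4),'disc',atd(i,270,270,d[270,270]).round(4))
E
python3 -m pendant '[{"translation":[-27,24,0],"twist":[0,0,0],"grip":-1},{"translation":[-27,24,0],"twist":[0,0,0],"grip":-1},{"translation":[-26,23,0],"twist":[0,0,0],"grip":-1},{"translation":[0,0,0],"twist":[0,0,0],"grip":-1},{"translation":[0,0,0],"twist":[0,0,0],"grip":-1},{"translation":[0,0,0],"twist":[0,0,0],"grip":-1},{"translation":[0,0,0],"twist":[0,0,0],"grip":-1},{"translation":[0,0,0],"twist":[0,0,0],"grip":-1},{"translation":[0,0,0],"twist":[0,0,0],"grip":-1},{"translation":[0,0,0],"twist":[0,0,0],"grip":-1}]' 35
python3 go.py .64 .074 .082 136.5
```

```text
knob top [0.5302 0.0828 0.0866] disc [0.5397 0.0163 0.0235]
t: 12.2
tool_pos: [0.6352, 0.074, 0.1596]
orientation: [-1.171, -2.897, 0.013]
force: [0.2, -0.1, 0.0]
opening: 0.0055
t 12.2 pos [0.6352 0.074  0.1596] hd 135.97 z [-0.019 -0.001 -1.   ] F [ 0.2 -0.1  0. ] open 0.0055 q6 -0.77
shift now-axes mm [-4.5  4.4 77.5] shift target-axes [-3.5  3.3 77.6] twist [-0.014 -0.013 -0.009]
```

The knob top is 86.6 mm above the table (86 means fully home), so the plunger is seated. Now I lower beside the ball.

```bash
python3 -m pendant '[{"translation":[-4,4,0],"twist":[-0.014,-0.013,-0.009],"grip":-1},{"translation":[0,0,0],"twist":[0,0,0],"grip":-1},{"translation":[0,0,25],"twist":[0,0,0],"grip":-1},{"translation":[0,0,25],"twist":[0,0,0],"grip":-1},{"translation":[0,0,20],"twist":[0,0,0],"grip":-1},{"translation":[0,0,5],"twist":[0,0,0],"grip":-1},{"translation":[0,0,0],"twist":[0,0,0],"grip":-1},{"translation":[0,0,0],"twist":[0,0,0],"grip":-1},{"translation":[0,0,0],"twist":[0,0,0],"grip":-1},{"translation":[0,0,0],"twist":[0,0,0],"grip":-1}]' 35
python3 go.py .658 .058 .082 136.5
```

```text
t: 13.2
tool_pos: [0.6456, 0.0744, 0.0893]
orientation: [1.158, 2.908, 0.008]
force: [0.5, 0.6, -0.3]
opening: 0.0007
t 13.2 pos [0.6456 0.0744 0.0893] hd 136.57 z [ 0.013  0.001 -1.   ] F [ 0.5  0.6 -0.3] open 0.0007 q6 -0.78
shift now-axes mm [-20.2  -3.5   7.5] shift target-axes [-20.3  -3.4   7.3] twist [0.009 0.009 0.001]
```

```bash
python3 -m pendant '[{"translation":[0,0,7.5],"twist":[0.009,0.009,0],"grip":-1},{"translation":[-9,-2,0],"twist":[0,0,0],"grip":-1},{"translation":[-10,-1.5,0],"twist":[0,0,0],"grip":-1},{"translation":[-6.2,1.4,0],"twist":[0,0,0.087],"grip":-1},{"translation":[-6.2,1.4,0],"twist":[0,0,0.087],"grip":-1},{"translation":[-6.2,1.4,0],"twist":[0,0,0.087],"grip":-1},{"translation":[-6.2,1.4,0],"twist":[0,0,0.087],"grip":-1},{"translation":[0,0,0],"twist":[0,0,0],"grip":-1},{"translation":[0,0,0],"twist":[0,0,0],"grip":-1},{"translation":[0,0,0],"twist":[0,0,0],"grip":-1}]' 35
cat > arc.py <<'E'
import sys,subprocess,numpy as np
t=float(sys.argv[1]);r=np.radians;P=np.array([.6245,-.008]);p=P+.0727*np.array([np.cos(r(t+15.6)),np.sin(r(t+15.6))])
print(p);print(subprocess.run(['python3','go.py',*map(str,p),'.082',str(t+90)],capture_output=True,text=True).stdout)
E
python3 arc.py 26.5; python3 arc.py 6.5
```

```text
t: 14.2
tool_pos: [0.682, 0.0387, 0.083]
orientation: [1.663, 2.665, 0.004]
force: [0.0, 1.8, 0.6]
opening: 0.0006
[0.67844164 0.04074002]
t 14.2 pos [0.682  0.0387 0.083 ] hd 116.07 z [ 0.002  0.002 -1.   ] F [0.  1.8 0.6] open 0.0006 q6 -0.48
shift now-axes mm [ 3.4 -2.3  1. ] shift target-axes [ 3.4 -2.2  1. ] twist [ 0.002 -0.001 -0.008]

[0.69185863 0.0193515 ]
t 14.2 pos [0.682  0.0387 0.083 ] hd 116.07 z [ 0.002  0.002 -1.   ] F [0.  1.8 0.6] open 0.0006 q6 -0.48
shift now-axes mm [-21.7   0.4   1. ] shift target-axes [-20.3   7.7   1. ] twist [ 0.002 -0.002  0.342]
```

Contact force is 1.8 N, the stated turning force, so the lever is following.

```bash
python3 -m pendant '[{"translation":[-5.9,0.9,0],"twist":[0,0,0.087],"grip":-1},{"translation":[-5.9,0.9,0],"twist":[0,0,0.087],"grip":-1},{"translation":[-5.9,1,0],"twist":[0,0,0.087],"grip":-1},{"translation":[-5.9,1,0],"twist":[0,0,0.087],"grip":-1},{"translation":[-6.2,1.4,0],"twist":[0,0,0.087],"grip":-1},{"translation":[-6.2,1.4,0],"twist":[0,0,0.087],"grip":-1},{"translation":[-6.2,1.4,0],"twist":[0,0,0.087],"grip":-1},{"translation":[0,0,0],"twist":[0,0,0],"grip":-1},{"translation":[0,0,0],"twist":[0,0,0],"grip":-1},{"translation":[0,0,0],"twist":[0,0,0],"grip":-1}]' 35
python3 arc.py -8.5; python3 arc.py -22.3
```

```text
t: 15.2
tool_pos: [0.6984, 0.0017, 0.0831]
orientation: [-2.385, -2.043, -0.01]
force: [0.4, -0.6, 0.8]
opening: 0.0002
[0.69664253 0.00098583]
t 15.2 pos [0.6984 0.0017 0.0831] hd 81.16 z [ 0.005  0.005 -1.   ] F [ 0.4 -0.6  0.8] open 0.0002 q6 0.08
shift now-axes mm [-1.  -1.7  1.1] shift target-axes [-1.  -1.7  1.1] twist [ 0.004 -0.006 -0.006]

[ 0.69670351 -0.01648196]
t 15.2 pos [0.6984 0.0017 0.0831] hd 81.16 z [ 0.005  0.005 -1.   ] F [ 0.4 -0.6  0.8] open 0.0002 q6 0.08
shift now-axes mm [-18.2   1.1   1. ] shift target-axes [-17.5   5.3   1.1] twist [ 0.003 -0.006  0.235]
```

```bash
python3 -m pendant '[{"translation":[-6,0.8,0],"twist":[0,0,0.08],"grip":-1},{"translation":[-6,0.8,0],"twist":[0,0,0.08],"grip":-1},{"translation":[-5,0.8,0],"twist":[0,0,0.07],"grip":-1},{"translation":[0,0,0],"twist":[0,0,0],"grip":-1},{"translation":[0,0,0],"twist":[0,0,0],"grip":-1},{"translation":[0,0,0],"twist":[0,0,0],"grip":-1},{"translation":[0,0,0],"twist":[0,0,0],"grip":-1},{"translation":[0,0,0],"twist":[0,0,0],"grip":-1},{"translation":[0,0,0],"twist":[0,0,0],"grip":-1},{"translation":[0,0,0],"twist":[0,0,0],"grip":-1}]' 35
python3 arc.py -22.3
```

```text
t: 16.2
tool_pos: [0.6973, -0.0123, 0.0833]
orientation: [-2.593, -1.772, -0.013]
force: [-0.6, 0.7, 0.3]
opening: 0.0003
[ 0.69670351 -0.01648196]
t 16.2 pos [ 0.6973 -0.0123  0.0833] hd 68.69 z [ 0.006  0.006 -1.   ] F [-0.6  0.7  0.3] open 0.0003 q6 0.28
shift now-axes mm [-4.1  1.   1.3] shift target-axes [-4.   1.1  1.3] twist [ 0.003 -0.008  0.017]
```

```bash
python3 -m pendant '[{"translation":[-2,0,0],"twist":[0,0,0],"grip":-1},{"translation":[-1.5,0,0],"twist":[0,0,0],"grip":-1},{"translation":[-1.5,0,0],"twist":[0,0,0],"grip":-1},{"translation":[0,0,0],"twist":[0,0,0],"grip":-1},{"translation":[0,0,0],"twist":[0,0,0],"grip":-1},{"translation":[0,0,0],"twist":[0,0,0],"grip":-1},{"translation":[0,0,0],"twist":[0,0,0],"grip":-1},{"translation":[0,0,0],"twist":[0,0,0],"grip":-1},{"translation":[0,0,0],"twist":[0,0,0],"grip":-1},{"translation":[0,0,0],"twist":[0,0,0],"grip":-1}]' 35
python3 arc.py -22.3
```

```text
t: 17.2
tool_pos: [0.6961, -0.016, 0.0834]
orientation: [-2.592, -1.773, -0.017]
force: [1.5, 2.6, -0.6]
opening: 0.0005
[ 0.69670351 -0.01648196]
t 17.2 pos [ 0.6961 -0.016   0.0834] hd 68.74 z [ 0.008  0.008 -1.   ] F [ 1.5  2.6 -0.6] open 0.0005 q6 0.27
shift now-axes mm [-0.2  0.7  1.4] shift target-axes [-0.2  0.7  1.4] twist [ 0.005 -0.01   0.018]
```

```bash
python3 -m pendant '[{"translation":[-1.5,0,0],"twist":[0,0,0],"grip":-1},{"translation":[0,0,0],"twist":[0,0,0],"grip":-1},{"translation":[-1.5,0,0],"twist":[0,0,0],"grip":-1},{"translation":[0,0,0],"twist":[0,0,0],"grip":-1},{"translation":[0,0,0],"twist":[0,0,0],"grip":-1},{"translation":[0,0,0],"twist":[0,0,0],"grip":-1},{"translation":[0,0,0],"twist":[0,0,0],"grip":-1},{"translation":[0,0,0],"twist":[0,0,0],"grip":-1},{"translation":[0,0,0],"twist":[0,0,0],"grip":-1},{"translation":[0,0,0],"twist":[0,0,0],"grip":-1}]' 35
python3 arc.py -22.3
```

```text
t: 18.2
tool_pos: [0.6961, -0.0161, 0.0834]
orientation: [-2.589, -1.773, -0.024]
force: [2.4, 2.9, -1.6]
opening: 0.0004
[ 0.69670351 -0.01648196]
t 18.2 pos [ 0.6961 -0.0161  0.0834] hd 68.82 z [ 0.011  0.012 -1.   ] F [ 2.4  2.9 -1.6] open 0.0004 q6 0.26
shift now-axes mm [-0.2  0.7  1.4] shift target-axes [-0.1  0.7  1.4] twist [ 0.005 -0.015  0.02 ]
```

It stopped within 0.2 mm of the predicted end. One firmer push will show whether this is the stop.

```bash
python3 -m pendant '[{"translation":[-4,0,0],"twist":[0,0,0],"grip":-1},{"translation":[-4,0,0],"twist":[0,0,0],"grip":-1},{"translation":[-4,0,0],"twist":[0,0,0],"grip":-1},{"translation":[-4,0,0],"twist":[0,0,0],"grip":-1},{"translation":[-4,0,0],"twist":[0,0,0],"grip":-1},{"translation":[-4,0,0],"twist":[0,0,0],"grip":-1},{"translation":[-4,0,0],"twist":[0,0,0],"grip":-1},{"translation":[-4,0,0],"twist":[0,0,0],"grip":-1},{"translation":[-4,0,0],"twist":[0,0,0],"grip":-1},{"translation":[-4,0,0],"twist":[0,0,0],"grip":-1}]' 35
python3 arc.py -22.3
```

```text
t: 19.2
tool_pos: [0.6958, -0.0165, 0.0841]
orientation: [-2.554, -1.781, -0.108]
force: [9.7, 16.9, -4.2]
opening: 0.0004
[ 0.69670351 -0.01648196]
t 19.2 pos [ 0.6958 -0.0165  0.0841] hd 69.83 z [ 0.042  0.061 -0.997] F [ 9.7 16.9 -4.2] open 0.0004 q6 0.2
shift now-axes mm [0.1 0.8 2.1] shift target-axes [0.3 0.8 2.1] twist [ 0.017 -0.072  0.036]
```

The force rose to 20 N without any motion, so the lever is at its stop. I back off, rise and check.

```bash
python3 -m pendant '[{"translation":[6,0,0],"twist":[0,0,0],"grip":-1},{"translation":[12,0,0],"twist":[0,-0.06,0],"grip":-1},{"translation":[12,0,0],"twist":[0,0,0],"grip":-1},{"translation":[0,0,-35],"twist":[0,0,0],"grip":-1},{"translation":[0,0,-40],"twist":[0,0,0],"grip":-1},{"translation":[0,0,-40],"twist":[0,0,0],"grip":-1},{"translation":[0,0,-40],"twist":[0,0,0],"grip":-1},{"translation":[0,0,0],"twist":[0,0,0],"grip":-1},{"translation":[0,0,0],"twist":[0,0,0],"grip":-1},{"translation":[0,0,0],"twist":[0,0,0],"grip":-1}]' 35
python3 go.py
python3 - <<'E'
from fit import *
i,p,d=grab('scene'); W=p[140:400,150:540]; cv2.imwrite('pics/scene1.png',cv2.resize(W,(780,520),interpolation=cv2.INTER_CUBIC)[...,::-1])
i2,p2,d2=grab('side'); W=p2[130:330,160:460]; cv2.imwrite('pics/side1.png',cv2.resize(W,(780,520),interpolation=cv2.INTER_CUBIC)[...,::-1])
r=np.radians;P=np.array([.6245,-.008])
for nm,q in(('knob',[.5338,.078,.069]),('ball',[*(P+.07*np.array([np.cos(r(-22.3)),np.sin(r(-22.3))])),.09])):print(nm,proj(i,q).round(1),proj(i2,q).round(1))
E
```

```text
t: 20.2
tool_pos: [0.7009, 0.0102, 0.243]
orientation: [2.573, 1.796, 0.022]
force: [0.3, 0.5, 0.0]
opening: 0.0006
t 20.2 pos [0.7009 0.0102 0.243 ] hd 69.84 z [ 0.013  0.006 -1.   ] F [0.3 0.5 0. ] open 0.0006 q6 0.29
knob [338.1 233.5] [311.7 253.1]
ball [347.6 276.7] [284.8 195. ]
```

View pics/scene1.png

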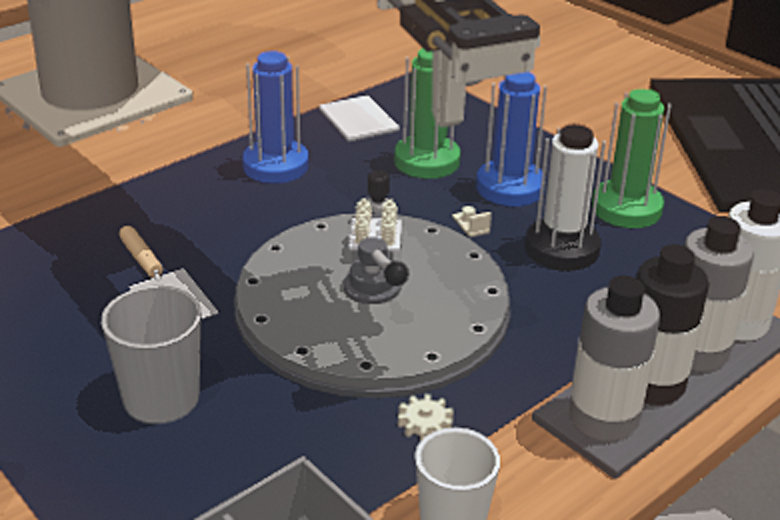

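View pics/side1.png

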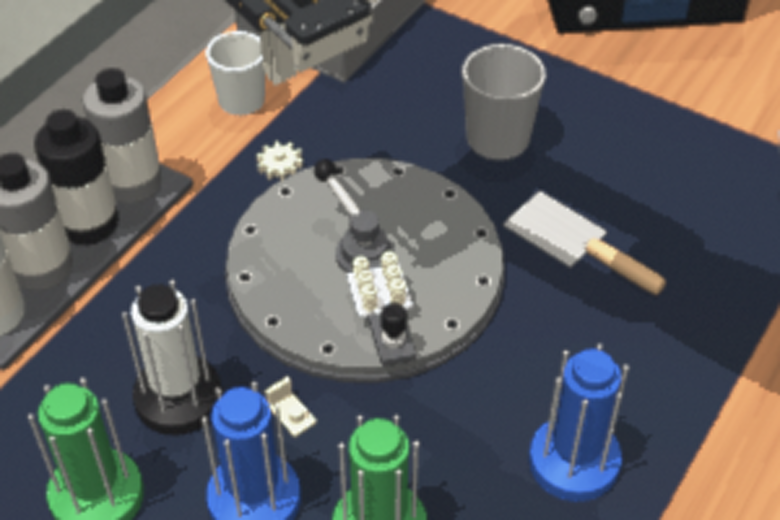

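The knob is at scene (339,232.5) and side (311.5,254); the predicted home pose is (338,233.5) and (312,253). The ball is at scene (348.5,276) and side (285,195); at the stop it should be at (348,277) and (285,195). The bystanders look unmoved and the arm is clear.

```bash
python3 -c "
from plant import robot
robot.close_job()"
```

```text
the job is handed in; nothing more can be done
```

I handed the job in at about 20 s. The carrier is in the next hole on the white cure lamp's side with the plunger home, and the clamp lever is at its clockwise stop.

- **Plunger and carrier:** I lifted the plunger about 12.8 mm and swung the carrier 30° towards the lamp. I then lowered it into the hole and let go. The knob top measured 86.6 mm above the table, against 86 mm for fully home.
- **Clamp lever:** I pushed the ball clockwise with closed fingers. A 20 N push then moved it no further, and it stopped within about 1 mm of where I calculated the stop to be.
- **Last look:** In both camera views the knob and ball are within about 1.5 pixels of their predicted places. The arm is clear and reads about zero force. By eye, the bracket, scraper, gear and spare plate in those views had not moved. The resin bottle and caliper were outside the last crops, and the arm's recorded path stayed well away from both.
- **Disagreements:** My two single-camera fits of the pivot differed by about 13 mm. I used their average, which agreed with the knob and ball positions to a few millimetres. In the wrist camera the knob appeared about 2 mm further out than predicted. Neither affected the grip or the fit.

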